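Unstack the hydraulic fittings into their kitting trays

ROBOT

A 6-joint arm with a two-finger parallel gripper is mounted at the origin on the work surface. World frame = base frame: x ahead of the robot, y to its left, z up, the work surface at z = 0. Lengths are in m, angles in rad, forces in N, time in s.
With the tool pointing down it reaches from about 0.425 to 0.95 m from the base axis. Payload 3.5 kg.
Tool frame: the origin (TCP) lies between the finger pads; the fingertips stand 14 mm ahead of it and the grasp point (between the pads) lies 5 mm behind it; z points along the fingers, y is the line along which they close (so a half turn about z gives the same grasp; the last joint's range is limited). The gripper opens to 85 mm and grips with 20 to 120 N. Pads are 22 mm wide; open, the fingers measure 114 mm over their backs; the gripper's body (76 mm by 85 mm) begins 54 mm behind the grasp point. The pads swing forward as they close: fully open they stand 13 mm farther back than shut.
Start: joints at [1.087, 0.286, 1.577, -0, 1.279, -0.15], TCP at [0.221, 0.638, 0.245] pointing down, gripper open.
Joint ranges: [-2.77, 2.77], [-0.9, 2.22], [0.21, 2.48], [-1.53, 4.67], [0.24, 2.81], [-2.84, 2.84]. Speed limits (rad/s): [2.79, 2.79, 3.14, 3.14, 3.14, 3.14].

INTERFACE

Orientations are given as a unit quaternion [x, y, z, w].
In Python, from plant import * gives the robot as it stands.
- The arm moves only by the tool step_arm, never from a script. Its argument "commands" is a list of rows, each an object of numbers: "gripper": the gripper's target within -1 to 1 (shut at 1, half-way at 0, fully open at -1); "x", "y", "z": the shift along the tool's x, y, z in mm; "spin": the turn about the tool's z in degrees. A call has exactly 10 rows; each row shifts and turns the commanded pose from where the row before left it, along the tool's axes as they then stand; what a row does not reach is not made up. A row lasts 1/10 s, in which the tool goes at most 50 mm and 8.59 degrees, less where a joint would pass 70% of its speed; a pose out of reach is approached as far as the arm can. A call with a gripper value outside its range is refused whole. The fingers move at their own pace and stop on an object; "force" is the grip in N (left out, the last holds). Time passes only in rows, so rows that do not move let the fingers close, or fill a call up. It gives the time, the measured TCP pose, the force, the opening and the grip force at its end, in the units of the state.
- get_state(): the state, without advancing time (a new reading comes with each control period).
- read_camera(name): name is "side" or "top" or "wrist"; returns a dict with "color" (480x640x3 uint8, red, green, blue), "z_map" (480x640 float32, m along the optical axis (not along the pixel's ray), 0 where there is no reading), "fx", "fy", "cx", "cy" (pixels), "eye" and "attitude" of the camera in the world; the wrist camera has in their place "mount" (4x4, takes a point from camera to tool coordinates, whose origin is the TCP and whose axes are the flange's). Camera axes: x right, y up, looking along -z (the intrinsics and any distortion apply to the point x, -y, -z); pixel columns grow to the right and rows downward; lengths in m; the calibration is good to about 2 mm. The wrist camera is an equidistant fisheye: a pixel r from the principal point sees the ray r / f radians off the axis. A picture is of the moment at which its call begins: read the wrist's pose just before it.
- sign_off(): hands the job in; it is judged then, once.
The state is a dict: "time": time; "qpos": joint angles; "dq": joint speeds; "joint_efforts": joint torques, N m; "eef_pos": TCP position; "tcp_rot": TCP orientation; "contact_force": force on the tool from outside, world axes, zero at the start; "wrist_torque": the same for the moment, N m; "opening": opening from 0.0 (shut) to 1.0 (fully open); "finger_force": force on a finger pad.
Only numpy, scipy, OpenCV 4.12 (cv2) and the standard library are available. Lean on these libraries where they do the work, as an engineer would, in place of code of your own. Each camera call takes 0.05 s, during which the arm holds its last target. There are 200 camera calls.

TASK

Take the stack of hydraulic fittings apart and put each of the four fittings (the three in the stack and the one on the other rubber pad) into the yellow tray of its own shape: the square block in the square tray, the round hub in the round one, the hexagon nut in the hexagonal one, the oblong clamp in the oblong one. Each must end lying flat on its tray's floor, inside the rim, the same way up as it stands now, and let go. Leave the pressure gauge and the little tin among them standing where they are.

Things in the scene. Friction and masses are not known exactly. Their poses are not given: they have to be found in the camera images.
- block: square aluminium manifold block, 64 x 64 mm, 36 mm high, dark round ports in top and two sides; about 0.36 kg. Origin at the centre of its underside, z up, x and y square to its side faces. Stands flat on one of two 3 mm thick, 90 mm square black rubber pads; it is either the lowest of the stack of three or alone on the other pad (the hub is then the other one).
- hub: round dark steel hub, a plain upright cylinder 64 mm in diameter and 36 mm high with a bore marked in the top; about 0.5 kg. Origin at the centre of its underside, z up. Stands flat on a 3 mm rubber pad, either as the lowest of the stack of three or alone on the other pad.
- nut: hexagonal steel union nut (solid for handling), 46 mm across flats, 53 mm across corners, 32 mm high; about 0.24 kg. Origin at the centre of its underside, z up; its own x axis is square to a pair of flats (flats face 0, 60, 120 ... degrees from x). At the start it lies in the middle of the stack: on the block or the hub, whichever is lowest, up to 15 mm off its centre.
- clamp: oblong black plastic pipe-clamp block with a thin steel strip on top, 56 mm long (its x), 24 mm wide (its y), 30 mm high; about 0.11 kg. Origin at the centre of its underside, z up. At the start it lies on top of the nut, the top of the stack, turned any way.
- tray_square: fixed yellow tray with a dark grey floor, square, 88 x 88 mm outside, 80 x 80 mm inside. Origin at the centre of its underside on the table, x and y along its sides. Like all four trays: walls 4 mm thick, rim 8 mm above the table, floor 3 mm above the table (so 5 mm deep).
- tray_round: fixed yellow tray with a dark grey floor, round, 88 mm diameter outside, 80 mm inside. Origin at the centre of its underside; rim 8 mm and floor 3 mm above the table.
- tray_hex: fixed yellow tray with a dark grey floor, hexagonal, 62 mm across the flats inside, 70 mm outside. Origin at the centre of its underside, its x axis square to a pair of its flat sides; rim 8 mm and floor 3 mm above the table.
- tray_oblong: fixed yellow tray with a dark grey floor, oblong, 80 mm (its x) by 48 mm (its y) outside, 72 x 40 mm inside. Origin at the centre of its underside; rim 8 mm and floor 3 mm above the table.
- gauge: bystander: round brass-cased pressure gauge with a white dial, lying face up, 50 mm diameter, 28 mm high, loose on the table between the trays and pads. Origin at the centre of its underside. Leave it where it is.
- tin: bystander: small closed green tin, 46 mm diameter, 45 mm high, standing loose on the table between the trays and pads. Origin at the centre of its underside. Leave it where it is.
Not all that is in view belongs to the job. Leave any pink or purple look-alike of the clamp alone.

How it is judged:
At the end, for the whole second after the job is handed in: Each fitting is in the tray of its shape: centres within 13 mm horizontally, underside on the tray floor (below 5.5 mm over the tray underside), upright as at the start (0.08 rad), at rest, released. Gauge and tin never moved over 20 mm or tipped (horizontal distance between block and tray_square below 0.013 m and z of block in the frame of tray_square below 0.0055 m and angle between each of block, hub, nut, clamp's own z axis and vertical below 0.08 rad and linear speed of each of block, hub, nut, clamp below 0.02 m/s and angular speed of each of block, hub, nut, clamp below 0.2 rad/s and contact force between each of block, hub, nut, clamp and the fingers below 0.05 N and horizontal distance between hub and tray_round below 0.013 m and z of hub in the frame of tray_round below 0.0055 m and horizontal distance between nut and tray_hex below 0.013 m and z of nut in the frame of tray_hex below 0.0055 m and horizontal distance between clamp and tray_oblong below 0.013 m and z of clamp in the frame of tray_oblong below 0.0055 m); the robot touches nothing.
It fails at once if the gauge was pushed more than 20 mm away or tipped over (distance of gauge from where it was at the start of the episode above 0.02 m or angle between gauge's own z axis and vertical above 0.5 rad).
It fails at once if the tin was pushed more than 20 mm away or tipped over (distance of tin from where it was at the start of the episode above 0.02 m or angle between tin's own z axis and vertical above 0.5 rad).
It also fails if it takes over 112 s, if anything falls off the work surface, if the arm or the gripper's body presses on something with over 40 N, if the wrist force passes 120 N, or if a joint passes its speed limit or range.

## Working session

There is one attempt and no reset: what is moved stays moved. The work goes in short steps, Python scripts to look and compute and a tool call to move; the robot and the scene stay as the last step left them, time stands still between calls to the robot, and variables do not carry over. Pictures are saved under pics/ and viewed, at most 14 in all, crops included, and the job is handed in when it is done.

Besides the shell and the picture viewer there is one more tool, called after ">>>" as name(argument=value, ...), one argument or row to a line, values as JSON. step_arm: Moves the arm, as the interface text tells. Its arguments: {"type":"object","properties":{"commands":{"type":"array"},"force":{"type":"number"}},"required":["commands"]}

```bash
mkdir -p pics; ls; python3 - <<'E'
from plant import *
import cv2,numpy as np,pickle
s=get_state();print(s)
for n in("top","side"):
    c=read_camera(n);pickle.dump(c,open(f"{n}.pkl","wb"))
    cv2.imwrite(f"pics/{n}0.png",c["color"][...,::-1]);print(n,{k:v for k,v in c.items() if k not in("color","z_map")})
E
```

```text
pics
{'time': 0.0, 'qpos': array([ 1.08700756e+00,  2.87169729e-01,  1.57816946e+00, -1.67197521e-05,
        1.27865667e+00, -1.49995533e-01]), 'dq': array([-4.07801572e-04,  3.17784220e-04,  3.75090891e-04,  1.73844630e-04,
       -9.04826443e-05,  2.03436470e-03]), 'joint_efforts': array([-2.23392303e-04, -4.06006908e+01, -2.92616147e+01, -1.64031567e-04,
        6.00930594e-03,  3.34607904e-06]), 'eef_pos': array([0.22082382, 0.63718524, 0.24394854]), 'tcp_rot': array([ 1.66120387e-01,  9.86104747e-01, -1.14426928e-03, -3.66833886e-04]), 'contact_force': array([0.39746209, 0.46060013, 0.17462704]), 'wrist_torque': array([ 0.02484572, -0.00133634,  0.00661523]), 'finger_force': 0.0, 'opening': 1.0007747126860245}
top {'fx': 556.6954168412052, 'fy': 556.6954168412052, 'cx': 314.5609749203551, 'cy': 236.8141134825978, 'eye': array([ 0.3853257 , -0.07268381,  1.4306227 ]), 'attitude': array([ 0.02438187, -0.03232476, -0.70506344,  0.70798741])}
side {'fx': 553.8570346885073, 'fy': 553.8570346885073, 'cx': 320.73731298005225, 'cy': 245.4664945662221, 'eye': array([ 0.13347133, -0.83329017,  0.74466505]), 'attitude': array([ 0.42296464, -0.08776037, -0.19549356,  0.88044381])}
```

View pics/top0.png

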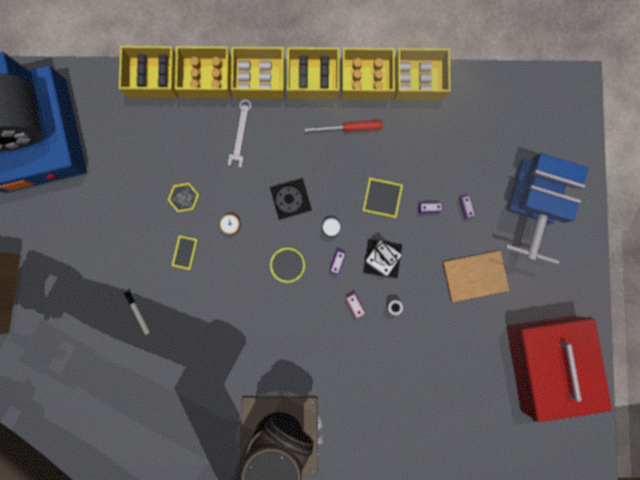

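View pics/side0.png

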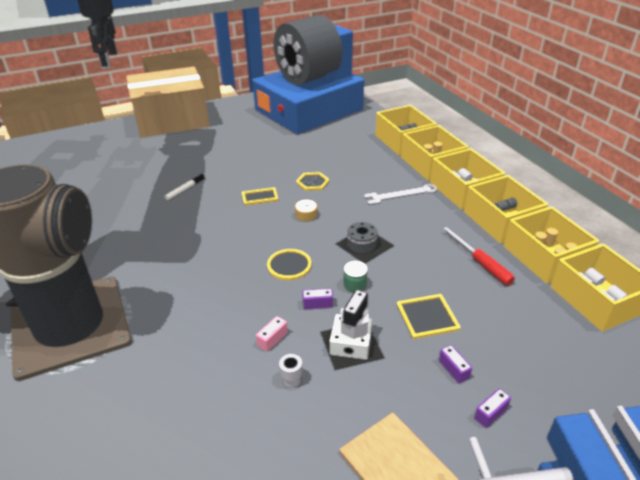

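The top picture shows the block at the bottom of the stack at about (382,258), with the nut and the black clamp on it. The hub stands alone at (290,198). Trays: hexagonal (183,197), oblong (185,253), round (287,265), square (383,197). The gauge is at (229,224) and the tin at (331,227).

Look-alikes are purple at (338,262), (430,207) and (467,207), and pink at (356,305). The clamp is the black one on the stack.

I'll confirm with an enlarged crop and measure.

```bash
cat > h.py <<'E'
import numpy as np,cv2,pickle
from scipy.spatial.transform import Rotation as R
def px2w(c,u,v,z):
    u=np.asarray(u,float);v=np.asarray(v,float)
    d=np.stack([(u-c["cx"])/c["fx"],-(v-c["cy"])/c["fy"],-np.ones_like(u)],-1)
    d=R.from_quat(c["attitude"]).apply(d.reshape(-1,3));t=(z-c["eye"][2])/d[:,2]
    return c["eye"]+t[:,None]*d
def cloud(c):
    v,u=np.mgrid[:480,:640];z=c["z_map"]
    p=np.stack([(u-c["cx"])/c["fx"]*z,-(v-c["cy"])/c["fy"]*z,-z],-1).reshape(-1,3)
    return (R.from_quat(c["attitude"]).apply(p)+c["eye"]).reshape(480,640,3)
E
python3 - <<'E'
from h import *
c=pickle.load(open("top.pkl","rb"))
P=cloud(c);hsv=cv2.cvtColor(c["color"],cv2.COLOR_RGB2HSV)
ye=cv2.inRange(hsv,(22,120,80),(36,255,255));ye[:150]=0
n,l,st,ce=cv2.connectedComponentsWithStats(cv2.dilate(ye,np.ones((3,3))))
for i in range(1,n):
    if st[i,4]<60: continue
    m=((l==i)&(ye>0)); v,u=np.nonzero(cv2.dilate(m.astype(np.uint8),np.ones((1,1))))
    w=px2w(c,u,v,.008)[:,:2].astype(np.float32)
    cc,r=cv2.minEnclosingCircle(w);print("yel",ce[i].round(),st[i,:4],"rect",cv2.minAreaRect(w*1000),"circ",np.round(cc,4),round(r,4), "meanz",np.median(P[...,2][m]))
# height blobs
for lo,hi,nm in((.02,.032,"low"),(.034,.05,"36-48"),(.065,.08,"nuttop"),(.09,.12,"clamptop")):
    m=((P[...,2]>lo)&(P[...,2]<hi)&(P[...,1]>-.35)&(P[...,1]<.35)&(P[...,0]>.25)&(P[...,0]<.65)).astype(np.uint8)
    n,l,st,ce=cv2.connectedComponentsWithStats(m)
    for i in range(1,n):
        if st[i,4]<25: continue
        w=P[l==i];r=cv2.minAreaRect((w[:,:2]*1000).astype(np.float32));print(nm,ce[i].round(),st[i,4],np.median(w,0).round(4),[np.round(k,1) for k in r])
cv2.imwrite("pics/c1.png",cv2.resize(c["color"][170:320,160:360,::-1],None,fx=4,fy=4,interpolation=cv2.INTER_CUBIC))
cv2.imwrite("pics/c2.png",cv2.resize(c["color"][165:315,340:480,::-1],None,fx=4,fy=4,interpolation=cv2.INTER_CUBIC))
E
```

```text
yel [382. 197.] [362 177  41  42] rect ((602.7994384765625, -262.3651428222656), (87.47115325927734, 88.47549438476562), 78.31127166748047) circ [ 0.6028 -0.2613] 0.06 meanz 0.007025504579756814
yel [183. 197.] [167 182  33  31] rect ((600.5370483398438, 250.17623901367188), (70.14399719238281, 78.20500946044922), 9.943133354187012) circ [0.601  0.2502] 0.0393 meanz 0.006093966643856863
yel [184. 252.] [171 235  27  36] rect ((459.4011535644531, 243.69219970703125), (48.721649169921875, 79.67130279541016), 77.95830535888672) circ [0.4588 0.2439] 0.0448 meanz 0.006217528969117758
yel [287. 265.] [269 247  37  36] rect ((428.6114501953125, -18.38806915283203), (84.16825103759766, 86.76010131835938), 0.25020545721054077) circ [ 0.4284 -0.0185] 0.0444 meanz 0.00643515349820134
low [229. 224.] 275 [0.5299 0.1279 0.0269] [array([530.7, 127.6]), array([47.9, 47.5]), np.float64(64.0)]
low [337. 262.] 173 [ 0.4347 -0.145   0.0289] [array([ 435.2, -146.3]), array([24. , 56.2]), np.float64(70.0)]
low [355. 305.] 171 [ 0.3249 -0.1902  0.0284] [array([ 326.8, -190.8]), array([55.8, 23.9]), np.flo
[... 214 characters left out ...]
]), np.float64(0.5)]
36-48 [379. 264.] 203 [ 0.4274 -0.2476  0.0385] [array([ 438.1, -254.3]), array([64.2, 42.5]), np.float64(55.4)]
36-48 [397. 254.] 33 [ 0.4547 -0.2949  0.0378] [array([ 454.4, -293.7]), array([18.5, 12.8]), np.float64(51.9)]
36-48 [395. 307.] 163 [ 0.3235 -0.2876  0.0442] [array([ 323.5, -287.8]), array([35.1, 33.3]), np.float64(63.4)]
nuttop [392. 250.] 26 [ 0.4644 -0.2772  0.0707] [array([ 465.4, -277. ]), array([25.8,  9. ]), np.float64(37.6)]
nuttop [380. 259.] 79 [ 0.4409 -0.246   0.0707] [array([ 440.6, -246.1]), array([47.8, 14.3]), np.float64(38.6)]
clamptop [386. 253.] 248 [ 0.454  -0.2586  0.1008] [array([ 453.5, -259.2]), array([55.5, 25.6]), np.float64(40.0)]
```

View pics/c2.png

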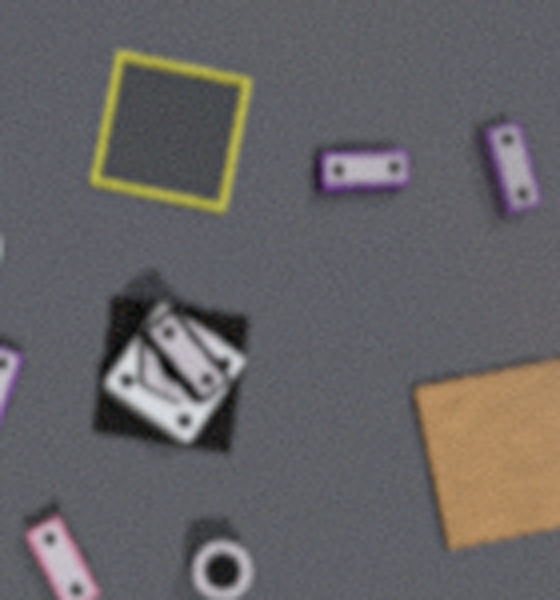

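View pics/c1.png

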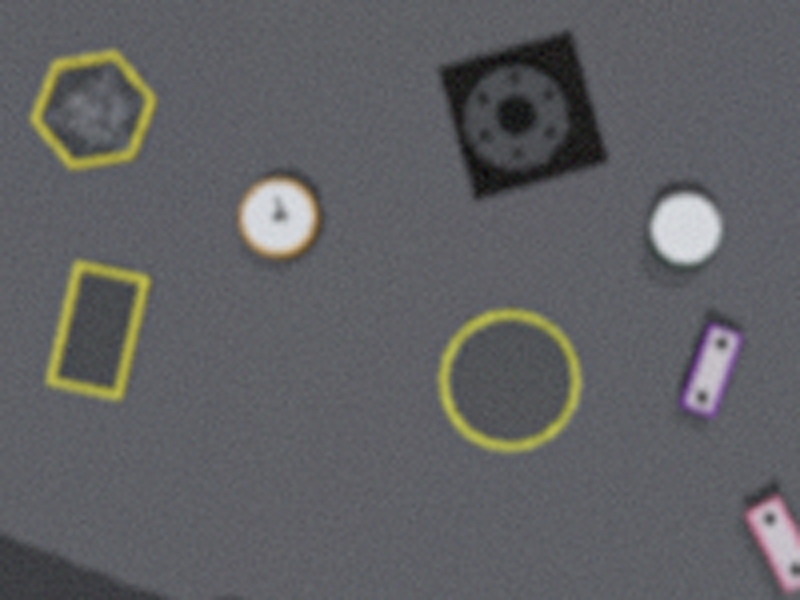

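```bash
cat >> h.py <<'E'
def yaw_of(s): 
    y=R.from_quat(s["tcp_rot"]).apply([0,1,0]);return np.degrees(np.arctan2(y[1],y[0]))
def plan(s,*wps):
    """wps: (x,y,z mm, yaw deg of closing line as given, rows). Prints rows dx,dy,dz,spin in tool axes (tool taken as down)."""
    p=np.array(s["eef_pos"])*1000;a=yaw_of(s)
    print("t",round(s["time"],2),"tcp",p.round(1),"yaw",round(a,1),"q6",round(np.degrees(s["qpos"][5])),"open",round(s["opening"],3),"ff",round(s["finger_force"],1))
    for x,y,z,w,n in wps:
        t=np.array([x,y,z]);d=(w-a+180)%360-180 if abs(w-a)>180 else w-a
        p0=p.copy();a0=a
        for i in range(1,n+1):
            g=p0+(t-p0)*i/n-p;b=np.radians(a)
            ty=np.array([np.cos(b),np.sin(b)]);tx=np.array([-np.sin(b),np.cos(b)])  # x = y × z, z down
            sh=np.round([g[:2]@tx,g[:2]@ty,-g[2]]);sp=round(-(a0+d*i/n-a))
            p=p+np.r_[tx*sh[0]+ty*sh[1],-sh[2]];a-=sp
            print("   x %d y %d z %d spin %d"%(*sh,sp))
        print(" -> ",p.round(1),round(a,1))
E
python3 - <<'E'
from h import *; from plant import *
s=get_state();print(R.from_quat(s["tcp_rot"]).as_matrix().round(3))
plan(s,(480,150,200,10,13),(454,-259,170,-50,11))
E
```

```text
[[-0.945  0.328 -0.001]
 [ 0.328  0.945 -0.002]
 [ 0.    -0.002 -1.   ]]
t 0.1 tcp [220.9 637.2 244. ] yaw 70.9 q6 -9 open 1.001 ff 0.0
   x -31 y -29 z 3 spin 5
   x -34 y -26 z 4 spin 4
   x -35 y -24 z 3 spin 5
   x -37 y -20 z 4 spin 5
   x -39 y -17 z 3 spin 4
   x -40 y -15 z 3 spin 5
   x -41 y -11 z 4 spin 5
   x -42 y -7 z 3 spin 4
   x -42 y -4 z 3 spin 5
   x -42 y -1 z 4 spin 5
   x -43 y 3 z 3 spin 5
   x -42 y 7 z 4 spin 4
   x -41 y 9 z 3 spin 5
 ->  [479.6 149.8 200. ] 9.9
   x -36 y -9 z 3 spin 5
   x -37 y -5 z 2 spin 6
   x -37 y -2 z 3 spin 5
   x -37 y 2 z 3 spin 6
   x -37 y 6 z 3 spin 5
   x -36 y 8 z 2 spin 6
   x -36 y 13 z 3 spin 5
   x -33 y 15 z 3 spin 6
   x -32 y 19 z 3 spin 5
   x -31 y 22 z 2 spin 5
   x -28 y 24 z 3 spin 6
 ->  [ 454.1 -259.   170. ] -50.1
```

>>> step_arm(
  commands=[
    {"gripper": -1, "x": -31, "y": -29, "z": 3, "spin": 5},
    {"gripper": -1, "x": -34, "y": -26, "z": 4, "spin": 4},
    {"gripper": -1, "x": -35, "y": -24, "z": 3, "spin": 5},
    {"gripper": -1, "x": -37, "y": -20, "z": 4, "spin": 5},
    {"gripper": -1, "x": -39, "y": -17, "z": 3, "spin": 4},
    {"gripper": -1, "x": -40, "y": -15, "z": 3, "spin": 5},
    {"gripper": -1, "x": -41, "y": -11, "z": 4, "spin": 5},
    {"gripper": -1, "x": -42, "y": -7, "z": 3, "spin": 4},
    {"gripper": -1, "x": -42, "y": -4, "z": 3, "spin": 5},
    {"gripper": -1, "x": -42, "y": -1, "z": 4, "spin": 5},
  ],
  force=50,
)

```text
time: 1.1
eef_pos: [0.4206, 0.2615, 0.211]
tcp_rot: [0.547, 0.837, -0.0, -0.0]
contact_force: [0.4, -0.2, -0.4]
opening: 1.0
finger_force: 0.0
```

>>> step_arm(
  commands=[
    {"gripper": -1, "x": -43, "y": 3, "z": 3, "spin": 5},
    {"gripper": -1, "x": -42, "y": 7, "z": 4, "spin": 4},
    {"gripper": -1, "x": -41, "y": 9, "z": 3, "spin": 5},
    {"gripper": -1, "x": -36, "y": -9, "z": 3, "spin": 5},
    {"gripper": -1, "x": -37, "y": -5, "z": 2, "spin": 6},
    {"gripper": -1, "x": -37, "y": -2, "z": 3, "spin": 5},
    {"gripper": -1, "x": -37, "y": 2, "z": 3, "spin": 6},
    {"gripper": -1, "x": -37, "y": 6, "z": 3, "spin": 5},
    {"gripper": -1, "x": -36, "y": 8, "z": 2, "spin": 6},
    {"gripper": -1, "x": -36, "y": 13, "z": 3, "spin": 5},
  ],
)

```text
time: 2.1
eef_pos: [0.463, -0.1117, 0.182]
tcp_rot: [0.859, 0.512, -0.0, -0.0]
contact_force: [0.4, -0.2, 0.0]
opening: 1.003
finger_force: 0.0
```

>>> step_arm(
  commands=[
    {"gripper": -1, "x": -33, "y": 15, "z": 3, "spin": 6},
    {"gripper": -1, "x": -32, "y": 19, "z": 3, "spin": 5},
    {"gripper": -1, "x": -31, "y": 22, "z": 2, "spin": 5},
    {"gripper": -1, "x": -28, "y": 24, "z": 3, "spin": 6},
    {"gripper": -1},
    {"gripper": -1},
    {"gripper": -1},
    {"gripper": -1},
    {"gripper": -1},
    {"gripper": -1},
  ],
)

```text
invalid input
```

```bash
python3 - <<'E'
from h import *; from plant import *
s=get_state()
c=read_camera("wrist");pickle.dump((s,c),open("w1.pkl","wb"));cv2.imwrite("pics/w1.png",c["color"][...,::-1])
plan(s,(454,-259,93,-50,4));print(c["mount"],c["fx"],c["cx"],c["cy"])
E
```

```text
t 2.1 tcp [ 463.  -111.7  182. ] yaw -28.3 q6 3 open 1.003 ff 0.0
   x -33 y 16 z 22 spin 5
   x -33 y 18 z 23 spin 6
   x -29 y 21 z 22 spin 5
   x -28 y 25 z 22 spin 6
 ->  [ 454.5 -259.    93. ] -50.3
[[ 5.46841287e-05  9.64102454e-01  2.65530517e-01  6.65789611e-02]
 [ 9.99999971e-01  9.19790672e-06 -2.39339162e-04  6.91135768e-04]
 [-2.33189798e-04  2.65530523e-01 -9.64102426e-01 -1.28109726e-01]
 [ 0.00000000e+00  0.00000000e+00  0.00000000e+00  1.00000000e+00]] 371.64829954431775 319.5810768241286 242.90359601233942
```

View pics/w1.png

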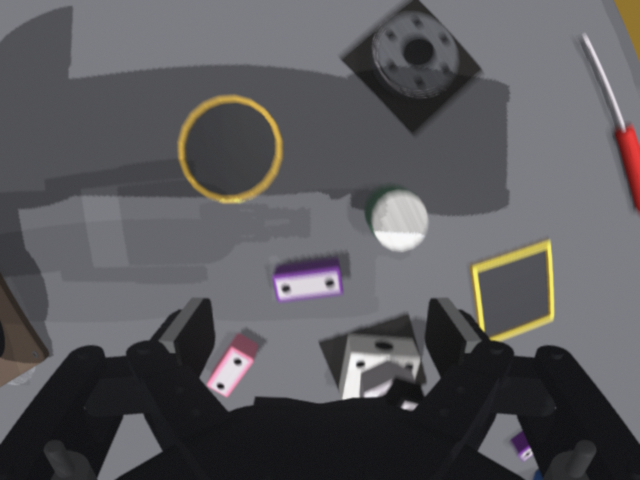

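The wrist picture shows the round tray at (230,150), the hub at (417,55), the tin at (398,218) and the block in the stack at (380,365). The last call was refused, probably because some rows left out keys, so I'll fill in zeros.

```bash
python3 - <<'E'
from h import *; from plant import *
plan(get_state(),(454,-259,160,-50,4))
E
```

```text
t 2.15 tcp [ 462.9 -116.2  181.8] yaw -28.7 q6 3 open 0.998 ff 0.0
   x -32 y 15 z 5 spin 5
   x -31 y 18 z 6 spin 6
   x -29 y 21 z 5 spin 5
   x -27 y 24 z 6 spin 5
 ->  [ 454.3 -259.1  159.8] -49.7
```

>>> step_arm(
  commands=[
    {"gripper": -1, "x": -33, "y": 16, "z": 6, "spin": 5},
    {"gripper": -1, "x": -33, "y": 18, "z": 6, "spin": 6},
    {"gripper": -1, "x": -29, "y": 21, "z": 5, "spin": 5},
    {"gripper": -1, "x": -28, "y": 25, "z": 5, "spin": 6},
    {"gripper": -1, "x": 0, "y": 0, "z": 0, "spin": 0},
    {"gripper": -1, "x": 0, "y": 0, "z": 0, "spin": 0},
    {"gripper": -1, "x": 0, "y": 0, "z": 0, "spin": 0},
    {"gripper": -1, "x": 0, "y": 0, "z": 0, "spin": 0},
    {"gripper": -1, "x": 0, "y": 0, "z": 0, "spin": 0},
    {"gripper": -1, "x": 0, "y": 0, "z": 0, "spin": 0},
  ],
)

```text
time: 3.15
eef_pos: [0.4559, -0.257, 0.1605]
tcp_rot: [0.94, 0.342, 0.0, 0.0]
contact_force: [-0.9, 0.0, 0.4]
opening: 1.0
finger_force: 0.0
```

```bash
python3 - <<'E'
from h import *; from plant import *
s=get_state()
plan(s,(454,-259,93,-50,4))
c=read_camera("wrist");cv2.imwrite("pics/w2.png",c["color"][...,::-1])
E
```

```text
t 3.15 tcp [ 455.9 -257.   160.5] yaw -50.0 q6 10 open 1.0 ff 0.0
   x -1 y 0 z 17 spin 0
   x 0 y 0 z 17 spin 0
   x -1 y 0 z 17 spin 0
   x -1 y 0 z 17 spin 0
 ->  [ 453.6 -259.    92.5] -50.0
```

View pics/w2.png

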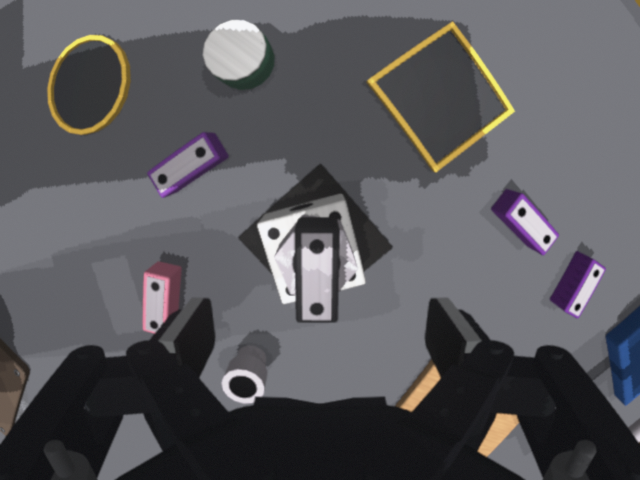

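The clamp is straight in front of the fingers at (317,272) and lines up with them. Descending and gripping.

>>> step_arm(
  commands=[
    {"gripper": -1, "x": -1, "y": 0, "z": 17, "spin": 0},
    {"gripper": -1, "x": 0, "y": 0, "z": 17, "spin": 0},
    {"gripper": -1, "x": -1, "y": 0, "z": 17, "spin": 0},
    {"gripper": -1, "x": -1, "y": 0, "z": 17, "spin": 0},
    {"gripper": -1, "x": 0, "y": 0, "z": 0, "spin": 0},
    {"gripper": 1, "x": 0, "y": 0, "z": 0, "spin": 0},
    {"gripper": 1, "x": 0, "y": 0, "z": 0, "spin": 0},
    {"gripper": 1, "x": 0, "y": 0, "z": 0, "spin": 0},
    {"gripper": 1, "x": 0, "y": 0, "z": 0, "spin": 0},
    {"gripper": 1, "x": 0, "y": 0, "z": 0, "spin": 0},
  ],
  force=40,
)

```text
time: 4.2
eef_pos: [0.4539, -0.2601, 0.0933]
tcp_rot: [0.94, 0.341, 0.0, 0.001]
contact_force: [0.1, 0.1, 7.4]
opening: 0.274
finger_force: 40.6
```

```bash
python3 - <<'E'
from h import *; from plant import *
s=get_state()
plan(s,(454,-259,180,-50,3),(500,-10,160,-76,7),(459.5,243.7,110,-102,8))
E
```

```text
t 4.2 tcp [ 453.9 -260.1   93.3] yaw -50.1 q6 9 open 0.274 ff 40.6
   x 0 y 0 z -29 spin 0
   x 1 y -1 z -29 spin 0
   x 0 y 0 z -29 spin 0
 ->  [ 454.  -258.7  180.3] -50.1
   x 28 y -23 z 3 spin 4
   x 26 y -25 z 3 spin 3
   x 25 y -26 z 3 spin 4
   x 23 y -28 z 3 spin 4
   x 21 y -30 z 2 spin 3
   x 19 y -30 z 3 spin 4
   x 17 y -32 z 3 spin 4
 ->  [499.9  -9.9 160.3] -76.1
   x 3 y -32 z 6 spin 3
   x 1 y -32 z 7 spin 3
   x -1 y -32 z 6 spin 4
   x -3 y -32 z 6 spin 3
   x -4 y -32 z 6 spin 3
   x -7 y -31 z 7 spin 3
   x -8 y -32 z 6 spin 4
   x -9 y -30 z 6 spin 3
 ->  [460.  243.6 110.3] -102.1
```

>>> step_arm(
  commands=[
    {"gripper": 1, "x": 0, "y": 0, "z": -20, "spin": 0},
    {"gripper": 1, "x": 1, "y": -1, "z": -29, "spin": 0},
    {"gripper": 1, "x": 0, "y": 0, "z": -38, "spin": 0},
    {"gripper": 1, "x": 28, "y": -23, "z": 3, "spin": 4},
    {"gripper": 1, "x": 26, "y": -25, "z": 3, "spin": 3},
    {"gripper": 1, "x": 25, "y": -26, "z": 3, "spin": 4},
    {"gripper": 1, "x": 23, "y": -28, "z": 3, "spin": 4},
    {"gripper": 1, "x": 21, "y": -30, "z": 2, "spin": 3},
    {"gripper": 1, "x": 19, "y": -30, "z": 3, "spin": 4},
    {"gripper": 1, "x": 17, "y": -32, "z": 3, "spin": 4},
  ],
)

```text
time: 5.2
eef_pos: [0.4992, -0.008, 0.1591]
tcp_rot: [0.993, 0.119, -0.0, 0.0]
contact_force: [-0.5, -0.3, -1.5]
opening: 0.271
finger_force: 39.5
```

>>> step_arm(
  commands=[
    {"gripper": 1, "x": 3, "y": -32, "z": 6, "spin": 3},
    {"gripper": 1, "x": 1, "y": -32, "z": 7, "spin": 3},
    {"gripper": 1, "x": -1, "y": -32, "z": 6, "spin": 4},
    {"gripper": 1, "x": -3, "y": -32, "z": 6, "spin": 3},
    {"gripper": 1, "x": -4, "y": -32, "z": 6, "spin": 3},
    {"gripper": 1, "x": -7, "y": -31, "z": 7, "spin": 3},
    {"gripper": 1, "x": -8, "y": -32, "z": 6, "spin": 4},
    {"gripper": 1, "x": -9, "y": -30, "z": 6, "spin": 3},
    {"gripper": 1, "x": 0, "y": 0, "z": 0, "spin": 0},
    {"gripper": 1, "x": 0, "y": 0, "z": 0, "spin": 0},
  ],
)

```text
time: 6.2
eef_pos: [0.4589, 0.2443, 0.1088]
tcp_rot: [0.995, -0.105, -0.0, 0.0]
contact_force: [0.5, 0.5, -1.5]
opening: 0.271
finger_force: 39.7
```

```bash
python3 - <<'E'
from h import *; from plant import *
s=get_state()
plan(s,(459.5,243.7,40,-102,3),(459.5,243.7,26,-102,4))
c=read_camera("top");pickle.dump(c,open("top1.pkl","wb"));P=cloud(c)
# nut top
m=((P[...,2]>.062)&(P[...,2]<.08)&(P[...,1]<-.2)&(P[...,1]>-.32)&(P[...,0]>.38)&(P[...,0]<.52))
w=P[m];print(m.sum(),np.median(w,0),cv2.minEnclosingCircle((w[:,:2]*1000).astype(np.float32)),cv2.minAreaRect((w[:,:2]*1000).astype(np.float32)))
# ortho enlargement of stack at nut-top height 71 mm, 5 px/mm; cols=-y, rows=-x
def ortho(c,x0,y0,h,z,k,fn):
    g=np.mgrid[0:2*h*k,0:2*h*k]/k; X=x0+(h-g[0])/1000;Y=y0+(h-g[1])/1000
    p=np.stack([X,Y,np.full_like(X,z)],-1)-c["eye"];q=R.from_quat(c["attitude"]).inv().apply(p.reshape(-1,3))
    u=c["cx"]+c["fx"]*q[:,0]/-q[:,2];v=c["cy"]-c["fy"]*q[:,1]/-q[:,2]
    return cv2.remap(c["color"],u.reshape(X.shape).astype(np.float32),v.reshape(X.shape).astype(np.float32),cv2.INTER_CUBIC)[...,::-1]
h1=ortho(c,.45,-.26,60,.071,5,0);cv2.imwrite("pics/o1.png",h1)
E
```

```text
t 6.2 tcp [458.9 244.3 108.8] yaw -102.0 q6 119 open 0.271 ff 39.7
   x 0 y 0 z 23 spin 0
   x 0 y 0 z 23 spin 0
   x 1 y 0 z 23 spin 0
 ->  [459.9 244.1  39.8] -102.0
   x 0 y 0 z 3 spin 0
   x 0 y 0 z 4 spin 0
   x 0 y 0 z 3 spin 0
   x 0 y 0 z 4 spin 0
 ->  [459.9 244.1  25.8] -102.0
313 [ 0.45299002 -0.2603614   0.07060023] ((452.4057922363281, -260.35906982421875), 25.949251174926758) ((452.03399658203125, -259.7760009765625), (51.13134002685547, 46.13450241088867), 61.360076904296875)
```

View pics/o1.png

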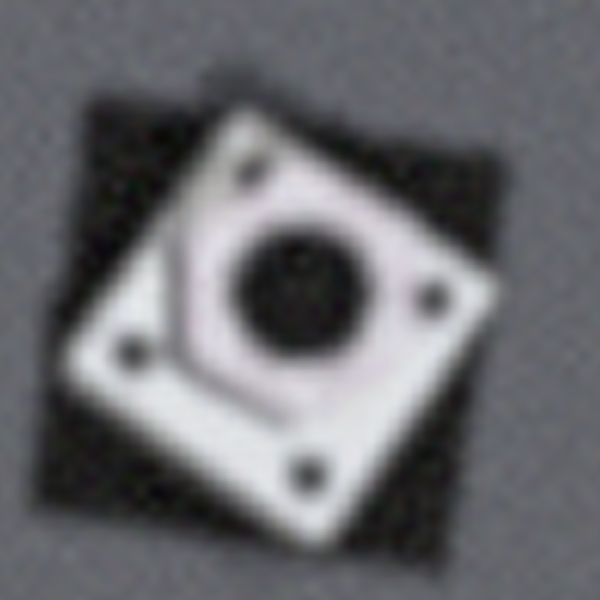

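The nut is centred at (300,293) in the crop, which is about (451.5,-260) mm. Its flats face about -29 and 31 degrees. The block is turned about 55 degrees. Placing the clamp.

>>> step_arm(
  commands=[
    {"gripper": 1, "x": 0, "y": 0, "z": 23, "spin": 0},
    {"gripper": 1, "x": 0, "y": 0, "z": 23, "spin": 0},
    {"gripper": 1, "x": 1, "y": 0, "z": 23, "spin": 0},
    {"gripper": 1, "x": 0, "y": 0, "z": 4, "spin": 0},
    {"gripper": 1, "x": 0, "y": 0, "z": 4, "spin": 0},
    {"gripper": 1, "x": 0, "y": 0, "z": 3, "spin": 0},
    {"gripper": 1, "x": 0, "y": 0, "z": 2, "spin": 0},
    {"gripper": 1, "x": 0, "y": 0, "z": 0, "spin": 0},
    {"gripper": 1, "x": 0, "y": 0, "z": 0, "spin": 0},
    {"gripper": 1, "x": 0, "y": 0, "z": 0, "spin": 0},
  ],
)

```text
time: 7.25
eef_pos: [0.4607, 0.2439, 0.0278]
tcp_rot: [0.994, -0.106, 0.0, -0.0]
contact_force: [-0.4, -0.3, -1.5]
opening: 0.271
finger_force: 39.6
```

>>> step_arm(
  commands=[
    {"gripper": -1, "x": 0, "y": 0, "z": 0, "spin": 0},
    {"gripper": -1, "x": 0, "y": 0, "z": 0, "spin": 0},
    {"gripper": -1, "x": 0, "y": 0, "z": 0, "spin": 0},
    {"gripper": -1, "x": 0, "y": 0, "z": 0, "spin": 0},
    {"gripper": -1, "x": 0, "y": 0, "z": -20, "spin": 0},
    {"gripper": -1, "x": 0, "y": 0, "z": -40, "spin": 0},
    {"gripper": -1, "x": 0, "y": 0, "z": -45, "spin": 0},
    {"gripper": -1, "x": 0, "y": 0, "z": -30, "spin": 0},
    {"gripper": -1, "x": 0, "y": 0, "z": 0, "spin": 0},
    {"gripper": -1, "x": 0, "y": 0, "z": 0, "spin": 0},
  ],
)

```text
time: 8.25
eef_pos: [0.4608, 0.2439, 0.1631]
tcp_rot: [0.994, -0.106, 0.001, -0.0]
contact_force: [-0.1, -0.0, -0.7]
opening: 1.003
finger_force: 0.0
```

```bash
python3 - <<'E'
from h import *; from plant import *
s=get_state()
plan(s,(500,-10,160,-60,7),(451.5,-260,130,-29,7))
c=read_camera("wrist");cv2.imwrite("pics/w3.png",c["color"][...,::-1])
E
```

```text
t 8.25 tcp [460.8 243.9 163.1] yaw -102.1 q6 119 open 1.003 ff 0.0
   x 13 y 34 z 0 spin -6
   x 10 y 36 z 1 spin -6
   x 5 y 36 z 0 spin -6
   x 2 y 37 z 1 spin -6
   x -2 y 36 z 0 spin -6
   x -6 y 37 z 1 spin -6
   x -9 y 35 z 0 spin -6
 ->  [500.2  -9.9 160.1] -60.1
   x -24 y 28 z 4 spin -4
   x -25 y 25 z 5 spin -5
   x -28 y 24 z 4 spin -4
   x -30 y 21 z 4 spin -5
   x -31 y 19 z 4 spin -4
   x -32 y 17 z 5 spin -5
   x -34 y 13 z 4 spin -4
 ->  [ 451.3 -259.9  130.1] -29.1
```

View pics/w3.png

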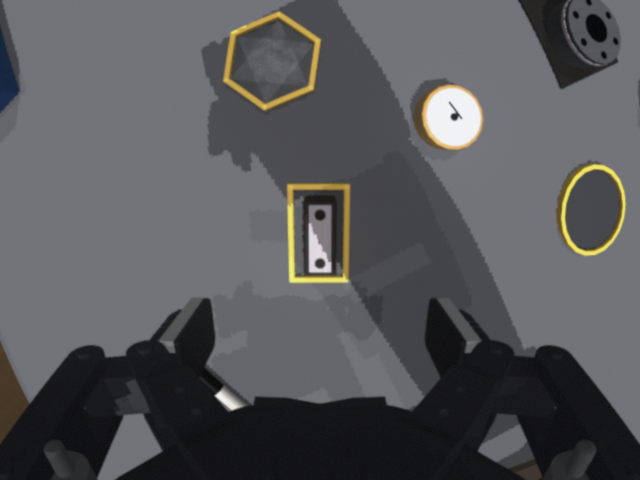

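The clamp lies inside the oblong tray at (319,237). Now the nut.

>>> step_arm(
  commands=[
    {"gripper": -1, "x": 13, "y": 34, "z": 0, "spin": -6},
    {"gripper": -1, "x": 10, "y": 36, "z": 1, "spin": -6},
    {"gripper": -1, "x": 5, "y": 36, "z": 0, "spin": -6},
    {"gripper": -1, "x": 2, "y": 37, "z": 1, "spin": -6},
    {"gripper": -1, "x": -2, "y": 36, "z": 0, "spin": -6},
    {"gripper": -1, "x": -6, "y": 37, "z": 1, "spin": -6},
    {"gripper": -1, "x": -9, "y": 35, "z": 0, "spin": -6},
    {"gripper": -1, "x": -24, "y": 28, "z": 4, "spin": -4},
    {"gripper": -1, "x": -25, "y": 25, "z": 5, "spin": -5},
    {"gripper": -1, "x": -28, "y": 24, "z": 4, "spin": -4},
  ],
)

```text
time: 9.3
eef_pos: [0.4776, -0.1179, 0.1436]
tcp_rot: [0.93, 0.367, -0.002, -0.002]
contact_force: [1.1, -0.7, -0.2]
opening: 1.0
finger_force: 0.0
```

>>> step_arm(
  commands=[
    {"gripper": -1, "x": -30, "y": 21, "z": 4, "spin": -5},
    {"gripper": -1, "x": -31, "y": 19, "z": 4, "spin": -4},
    {"gripper": -1, "x": -32, "y": 17, "z": 5, "spin": -5},
    {"gripper": -1, "x": -34, "y": 13, "z": 4, "spin": -4},
    {"gripper": -1, "x": 0, "y": 0, "z": 0, "spin": 0},
    {"gripper": -1, "x": 0, "y": 0, "z": 0, "spin": 0},
    {"gripper": -1, "x": 0, "y": 0, "z": 0, "spin": 0},
    {"gripper": -1, "x": 0, "y": 0, "z": 0, "spin": 0},
    {"gripper": -1, "x": 0, "y": 0, "z": 0, "spin": 0},
    {"gripper": -1, "x": 0, "y": 0, "z": 0, "spin": 0},
  ],
)

```text
time: 10.3
eef_pos: [0.4512, -0.2593, 0.1295]
tcp_rot: [0.862, 0.507, 0.0, 0.0]
contact_force: [-0.7, -0.4, -0.6]
opening: 0.998
finger_force: 0.0
```

```bash
python3 - <<'E'
from h import *; from plant import *
s=get_state()
plan(s,(451.5,-260,60,-29,4))
c=read_camera("wrist");cv2.imwrite("pics/w4.png",c["color"][...,::-1])
E
```

```text
t 10.3 tcp [ 451.2 -259.3  129.5] yaw -29.1 q6 -12 open 0.998 ff 0.0
   x 0 y 0 z 17 spin 0
   x 0 y 0 z 18 spin 0
   x 0 y 0 z 17 spin 0
   x 0 y 1 z 17 spin 0
 ->  [ 452.1 -259.8   60.5] -29.1
```

View pics/w4.png

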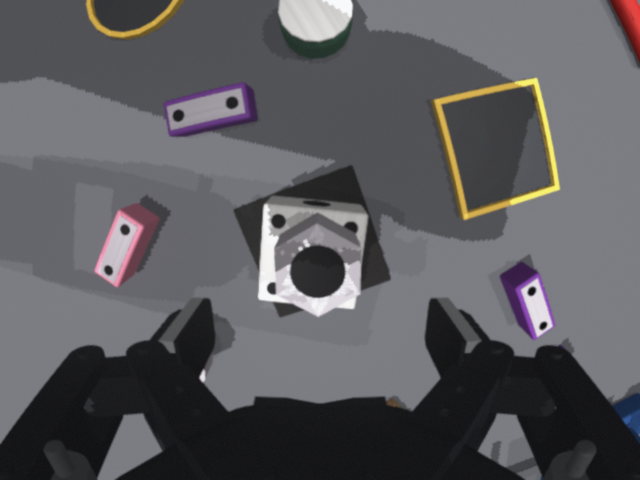

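The nut is centred at (317,272) with its flats facing the fingers. Gripping it.

>>> step_arm(
  commands=[
    {"gripper": -1, "x": 0, "y": 0, "z": 17, "spin": 0},
    {"gripper": -1, "x": 0, "y": 0, "z": 18, "spin": 0},
    {"gripper": -1, "x": 0, "y": 0, "z": 17, "spin": 0},
    {"gripper": -1, "x": 0, "y": 1, "z": 17, "spin": 0},
    {"gripper": -1, "x": 0, "y": 0, "z": 0, "spin": 0},
    {"gripper": 1, "x": 0, "y": 0, "z": 0, "spin": 0},
    {"gripper": 1, "x": 0, "y": 0, "z": 0, "spin": 0},
    {"gripper": 1, "x": 0, "y": 0, "z": 0, "spin": 0},
    {"gripper": 1, "x": 0, "y": 0, "z": 0, "spin": 0},
    {"gripper": 1, "x": 0, "y": 0, "z": 0, "spin": 0},
  ],
  force=60,
)

```text
time: 11.35
eef_pos: [0.4526, -0.2611, 0.0618]
tcp_rot: [0.862, 0.507, 0.0, 0.001]
contact_force: [-0.2, -0.1, 5.0]
opening: 0.523
finger_force: 64.3
```

```bash
python3 - <<'E'
from h import *; from plant import *
s=get_state()
plan(s,(451.5,-260,150,-29,3),(530,0,150,-40,8),(600.7,250.2,80,-52,9))
E
```

```text
t 11.35 tcp [ 452.6 -261.1   61.8] yaw -29.1 q6 -12 open 0.523 ff 64.3
   x 0 y -1 z -29 spin 0
   x 0 y 0 z -30 spin 0
   x 0 y -1 z -29 spin 0
 ->  [ 450.9 -260.1  149.8] -29.1
   x 33 y -7 z 0 spin 1
   x 33 y -8 z 0 spin 2
   x 33 y -9 z 0 spin 1
   x 33 y -9 z 0 spin 1
   x 32 y -10 z 0 spin 2
   x 32 y -12 z 0 spin 1
   x 32 y -11 z 0 spin 2
   x 32 y -13 z 0 spin 1
 ->  [5.304e+02 2.000e-01 1.498e+02] -40.1
   x 26 y -12 z 8 spin 1
   x 26 y -12 z 8 spin 2
   x 26 y -14 z 7 spin 1
   x 25 y -13 z 8 spin 1
   x 25 y -15 z 8 spin 2
   x 25 y -15 z 8 spin 1
   x 25 y -15 z 7 spin 1
   x 24 y -16 z 8 spin 2
   x 23 y -17 z 8 spin 1
 ->  [600.4 250.4  79.8] -52.1
```

>>> step_arm(
  commands=[
    {"gripper": 1, "x": 0, "y": -1, "z": -20, "spin": 0},
    {"gripper": 1, "x": 0, "y": 0, "z": -34, "spin": 0},
    {"gripper": 1, "x": 0, "y": -1, "z": -34, "spin": 0},
    {"gripper": 1, "x": 33, "y": -7, "z": 0, "spin": 1},
    {"gripper": 1, "x": 33, "y": -8, "z": 0, "spin": 2},
    {"gripper": 1, "x": 33, "y": -9, "z": 0, "spin": 1},
    {"gripper": 1, "x": 33, "y": -9, "z": 0, "spin": 1},
    {"gripper": 1, "x": 32, "y": -10, "z": 0, "spin": 2},
    {"gripper": 1, "x": 32, "y": -12, "z": 0, "spin": 1},
    {"gripper": 1, "x": 32, "y": -11, "z": 0, "spin": 2},
  ],
)

```text
time: 12.35
eef_pos: [0.5186, -0.0306, 0.147]
tcp_rot: [0.903, 0.429, -0.001, -0.001]
contact_force: [0.5, 1.0, -3.0]
opening: 0.523
finger_force: 63.5
```

>>> step_arm(
  commands=[
    {"gripper": 1, "x": 32, "y": -13, "z": 0, "spin": 1},
    {"gripper": 1, "x": 26, "y": -12, "z": 8, "spin": 1},
    {"gripper": 1, "x": 26, "y": -12, "z": 8, "spin": 2},
    {"gripper": 1, "x": 26, "y": -14, "z": 7, "spin": 1},
    {"gripper": 1, "x": 25, "y": -13, "z": 8, "spin": 1},
    {"gripper": 1, "x": 25, "y": -15, "z": 8, "spin": 2},
    {"gripper": 1, "x": 25, "y": -15, "z": 8, "spin": 1},
    {"gripper": 1, "x": 25, "y": -15, "z": 7, "spin": 1},
    {"gripper": 1, "x": 24, "y": -16, "z": 8, "spin": 2},
    {"gripper": 1, "x": 23, "y": -17, "z": 8, "spin": 1},
  ],
)

```text
time: 13.35
eef_pos: [0.5988, 0.2519, 0.0764]
tcp_rot: [0.946, 0.324, -0.001, -0.0]
contact_force: [0.7, -0.2, -2.4]
opening: 0.529
finger_force: 63.5
```

>>> step_arm(
  commands=[
    {"gripper": 1, "x": 0, "y": 0, "z": 0, "spin": 0},
    {"gripper": 1, "x": 0, "y": 0, "z": 0, "spin": 0},
    {"gripper": 1, "x": 0, "y": 0, "z": 0, "spin": 0},
    {"gripper": 1, "x": 0, "y": 0, "z": 10, "spin": 0},
    {"gripper": 1, "x": 0, "y": 0, "z": 10, "spin": 0},
    {"gripper": 1, "x": 0, "y": 0, "z": 10, "spin": 0},
    {"gripper": 1, "x": 0, "y": 0, "z": 5, "spin": 0},
    {"gripper": 1, "x": 0, "y": 0, "z": 0, "spin": 0},
    {"gripper": 1, "x": 0, "y": 0, "z": 0, "spin": 0},
    {"gripper": 1, "x": 0, "y": 0, "z": 0, "spin": 0},
  ],
)

```text
time: 14.35
eef_pos: [0.6001, 0.2512, 0.0439]
tcp_rot: [0.946, 0.325, 0.001, 0.0]
contact_force: [0.7, -0.6, -3.0]
opening: 0.524
finger_force: 63.4
```

```bash
python3 - <<'E'
from h import *; from plant import *
s=get_state()
plan(s,(600.7,250.2,26,-52,4))
c=read_camera("top");pickle.dump(c,open("top2.pkl","wb"));P=cloud(c)
m=((P[...,2]>.03)&(P[...,2]<.046)&(P[...,1]<-.2)&(P[...,1]>-.32)&(P[...,0]>.38)&(P[...,0]<.52))
w=P[m];print(m.sum(),np.median(w,0),cv2.minAreaRect((w[:,:2]*1000).astype(np.float32)))
E
```

```text
t 14.35 tcp [600.1 251.2  43.9] yaw -52.1 q6 66 open 0.524 ff 63.4
   x 0 y 0 z 4 spin 0
   x 0 y 1 z 5 spin 0
   x 0 y 0 z 4 spin 0
   x 0 y 0 z 5 spin 0
 ->  [600.7 250.4  25.9] -52.1
654 [ 0.44719782 -0.25975122  0.03834414] ((446.7195129394531, -260.2132568359375), (64.18675231933594, 64.11507415771484), 54.40407943725586)
```

Lowering the nut to about 26 mm, then releasing. The block is centred at (447,-260) and turned -35.6 degrees.

>>> step_arm(
  commands=[
    {"gripper": 1, "x": 0, "y": 0, "z": 5, "spin": 0},
    {"gripper": 1, "x": 0, "y": 1, "z": 5, "spin": 0},
    {"gripper": 1, "x": 0, "y": 0, "z": 4, "spin": 0},
    {"gripper": 1, "x": 0, "y": 0, "z": 3, "spin": 0},
    {"gripper": 1, "x": 0, "y": 0, "z": 0, "spin": 0},
    {"gripper": 1, "x": 0, "y": 0, "z": 0, "spin": 0},
    {"gripper": 1, "x": 0, "y": 0, "z": 0, "spin": 0},
    {"gripper": -1, "x": 0, "y": 0, "z": 0, "spin": 0},
    {"gripper": -1, "x": 0, "y": 0, "z": 0, "spin": 0},
    {"gripper": -1, "x": 0, "y": 0, "z": 0, "spin": 0},
  ],
)

```text
time: 15.4
eef_pos: [0.6009, 0.2504, 0.0272]
tcp_rot: [0.946, 0.325, 0.001, 0.0]
contact_force: [-0.2, -0.1, 0.5]
opening: 0.99
finger_force: 0.0
```

>>> step_arm(
  commands=[
    {"gripper": -1, "x": 0, "y": 0, "z": 0, "spin": 0},
    {"gripper": -1, "x": 0, "y": 0, "z": -20, "spin": 0},
    {"gripper": -1, "x": 0, "y": 0, "z": -35, "spin": 0},
    {"gripper": -1, "x": 0, "y": 0, "z": -40, "spin": 0},
    {"gripper": -1, "x": 0, "y": 0, "z": -25, "spin": 0},
    {"gripper": -1, "x": 0, "y": 0, "z": 0, "spin": 0},
    {"gripper": -1, "x": 0, "y": 0, "z": 0, "spin": 0},
    {"gripper": -1, "x": 0, "y": 0, "z": 0, "spin": 0},
    {"gripper": -1, "x": 0, "y": 0, "z": 0, "spin": 0},
    {"gripper": -1, "x": 0, "y": 0, "z": 0, "spin": 0},
  ],
)

```text
time: 16.4
eef_pos: [0.5994, 0.25, 0.1445]
tcp_rot: [0.946, 0.325, -0.002, -0.0]
contact_force: [0.0, 0.8, -0.6]
opening: 0.998
finger_force: 0.0
```

```bash
python3 - <<'E'
from h import *; from plant import *
s=get_state()
plan(s,(530,0,140,-45,8),(447,-260,100,-35.6,8))
c=read_camera("wrist");cv2.imwrite("pics/w5.png",c["color"][...,::-1])
E
```

```text
t 16.4 tcp [599.4 250.  144.5] yaw -52.1 q6 66 open 0.998 ff 0.0
   x -26 y 19 z 1 spin -1
   x -26 y 19 z 0 spin -1
   x -27 y 19 z 1 spin -1
   x -27 y 18 z 0 spin -1
   x -27 y 17 z 1 spin 0
   x -28 y 18 z 0 spin -1
   x -27 y 17 z 1 spin -1
   x -28 y 16 z 0 spin -1
 ->  [5.301e+02 2.000e-01 1.405e+02] -45.1
   x -30 y 16 z 5 spin -1
   x -31 y 15 z 5 spin -1
   x -31 y 15 z 5 spin -2
   x -31 y 13 z 5 spin -1
   x -32 y 13 z 5 spin -1
   x -31 y 13 z 5 spin -1
   x -32 y 12 z 5 spin -1
   x -33 y 11 z 5 spin -2
 ->  [ 446.9 -260.4  100.5] -35.1
```

View pics/w5.png

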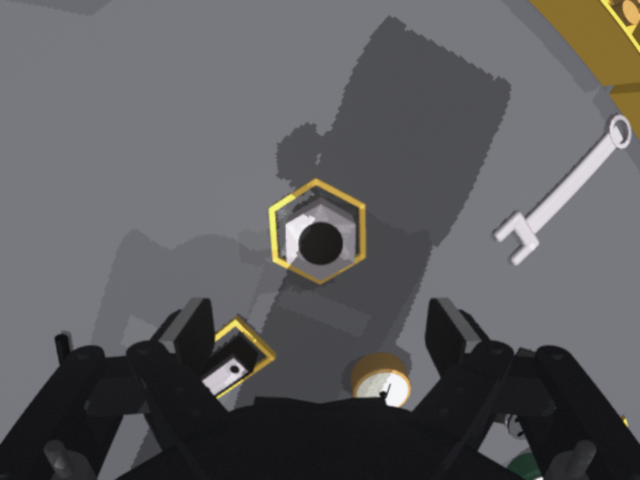

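The nut sits inside the hexagonal tray at (320,238). Going back for the block.

>>> step_arm(
  commands=[
    {"gripper": -1, "x": -26, "y": 19, "z": 1, "spin": -1},
    {"gripper": -1, "x": -26, "y": 19, "z": 0, "spin": -1},
    {"gripper": -1, "x": -27, "y": 19, "z": 1, "spin": -1},
    {"gripper": -1, "x": -27, "y": 18, "z": 0, "spin": -1},
    {"gripper": -1, "x": -27, "y": 17, "z": 1, "spin": 0},
    {"gripper": -1, "x": -28, "y": 18, "z": 0, "spin": -1},
    {"gripper": -1, "x": -27, "y": 17, "z": 1, "spin": -1},
    {"gripper": -1, "x": -28, "y": 16, "z": 0, "spin": -1},
    {"gripper": -1, "x": -30, "y": 16, "z": 5, "spin": -1},
    {"gripper": -1, "x": -31, "y": 15, "z": 5, "spin": -1},
  ],
)

```text
time: 17.45
eef_pos: [0.5098, -0.0659, 0.1322]
tcp_rot: [0.917, 0.398, 0.0, 0.0]
contact_force: [1.0, 0.3, 0.2]
opening: 1.001
finger_force: 0.0
```

>>> step_arm(
  commands=[
    {"gripper": -1, "x": -31, "y": 15, "z": 5, "spin": -2},
    {"gripper": -1, "x": -31, "y": 13, "z": 5, "spin": -1},
    {"gripper": -1, "x": -32, "y": 13, "z": 5, "spin": -1},
    {"gripper": -1, "x": -31, "y": 13, "z": 5, "spin": -1},
    {"gripper": -1, "x": -32, "y": 12, "z": 5, "spin": -1},
    {"gripper": -1, "x": -33, "y": 11, "z": 5, "spin": -2},
    {"gripper": -1, "x": 0, "y": 0, "z": 0, "spin": 0},
    {"gripper": -1, "x": 0, "y": 0, "z": 0, "spin": 0},
    {"gripper": -1, "x": 0, "y": 0, "z": 0, "spin": 0},
    {"gripper": -1, "x": 0, "y": 0, "z": 0, "spin": 0},
  ],
)

```text
time: 18.45
eef_pos: [0.4481, -0.2591, 0.1023]
tcp_rot: [0.887, 0.461, 0.0, -0.0]
contact_force: [0.2, 0.0, 0.7]
opening: 1.002
finger_force: 0.0
```

```bash
python3 - <<'E'
from h import *; from plant import *
s=get_state()
plan(s,(447,-260,22,-35.6,4))
c=read_camera("wrist");cv2.imwrite("pics/w6.png",c["color"][...,::-1])
E
```

```text
t 18.45 tcp [ 448.1 -259.1  102.3] yaw -35.0 q6 -6 open 1.002 ff 0.0
   x 0 y 0 z 20 spin 0
   x -1 y 0 z 20 spin 0
   x 0 y 0 z 20 spin 0
   x 0 y 0 z 20 spin 1
 ->  [ 447.5 -259.9   22.3] -36.0
```

View pics/w6.png

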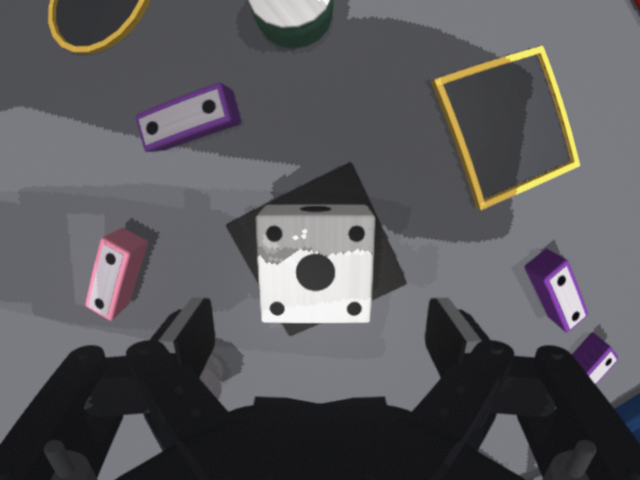

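The block is square to the fingers and centred at (316,272). Descending and gripping.

>>> step_arm(
  commands=[
    {"gripper": -1, "x": 0, "y": 0, "z": 20, "spin": 1},
    {"gripper": -1, "x": -1, "y": 0, "z": 20, "spin": 0},
    {"gripper": -1, "x": 0, "y": 0, "z": 20, "spin": 0},
    {"gripper": -1, "x": 0, "y": 0, "z": 20, "spin": 0},
    {"gripper": -1, "x": 0, "y": 0, "z": 0, "spin": 0},
    {"gripper": 1, "x": 0, "y": 0, "z": 0, "spin": 0},
    {"gripper": 1, "x": 0, "y": 0, "z": 0, "spin": 0},
    {"gripper": 1, "x": 0, "y": 0, "z": 0, "spin": 0},
    {"gripper": 1, "x": 0, "y": 0, "z": 0, "spin": 0},
    {"gripper": 1, "x": 0, "y": 0, "z": 0, "spin": 0},
  ],
  force=70,
)

```text
time: 19.5
eef_pos: [0.4481, -0.2615, 0.0238]
tcp_rot: [0.892, 0.453, 0.001, 0.001]
contact_force: [0.2, 1.1, 6.0]
opening: 0.735
finger_force: 80.5
```

```bash
python3 - <<'E'
from h import *; from plant import *
s=get_state()
plan(s,(447,-260,80,-36,3),(602.8,-262.2,60,-12,7))
E
```

```text
t 19.5 tcp [ 448.1 -261.5   23.8] yaw -36.1 q6 -5 open 0.735 ff 80.5
   x 0 y -1 z -19 spin 0
   x 0 y 0 z -18 spin 0
   x 1 y -1 z -19 spin 0
 ->  [ 447.1 -259.5   79.8] -36.1
   x 13 y 18 z 3 spin -3
   x 12 y 19 z 3 spin -4
   x 10 y 20 z 2 spin -3
   x 10 y 20 z 3 spin -4
   x 8 y 20 z 3 spin -3
   x 7 y 22 z 3 spin -4
   x 5 y 21 z 3 spin -3
 ->  [ 602.7 -262.2   59.8] -12.1
```

>>> step_arm(
  commands=[
    {"gripper": 1, "x": 0, "y": -1, "z": -19, "spin": 0},
    {"gripper": 1, "x": 0, "y": 0, "z": -18, "spin": 0},
    {"gripper": 1, "x": 1, "y": -1, "z": -19, "spin": 0},
    {"gripper": 1, "x": 13, "y": 18, "z": 3, "spin": -3},
    {"gripper": 1, "x": 12, "y": 19, "z": 3, "spin": -4},
    {"gripper": 1, "x": 10, "y": 20, "z": 2, "spin": -3},
    {"gripper": 1, "x": 10, "y": 20, "z": 3, "spin": -4},
    {"gripper": 1, "x": 8, "y": 20, "z": 3, "spin": -3},
    {"gripper": 1, "x": 7, "y": 22, "z": 3, "spin": -4},
    {"gripper": 1, "x": 5, "y": 21, "z": 3, "spin": -3},
  ],
)

```text
time: 20.5
eef_pos: [0.6014, -0.2611, 0.0563]
tcp_rot: [0.777, 0.629, -0.001, -0.001]
contact_force: [0.5, 0.1, -3.8]
opening: 0.731
finger_force: 79.5
```

>>> step_arm(
  commands=[
    {"gripper": 1, "x": 0, "y": 0, "z": 0, "spin": 0},
    {"gripper": 1, "x": 0, "y": 0, "z": 0, "spin": 0},
    {"gripper": 1, "x": 0, "y": 0, "z": 0, "spin": 0},
    {"gripper": 1, "x": 0, "y": 0, "z": 8, "spin": 0},
    {"gripper": 1, "x": 0, "y": 0, "z": 8, "spin": 0},
    {"gripper": 1, "x": 0, "y": 0, "z": 8, "spin": 0},
    {"gripper": 1, "x": 0, "y": 0, "z": 0, "spin": 0},
    {"gripper": 1, "x": 0, "y": 0, "z": 0, "spin": 0},
    {"gripper": 1, "x": 0, "y": 0, "z": 0, "spin": 0},
    {"gripper": 1, "x": 0, "y": 0, "z": 0, "spin": 0},
  ],
)

```text
time: 21.5
eef_pos: [0.6021, -0.2619, 0.0349]
tcp_rot: [0.778, 0.628, 0.0, 0.001]
contact_force: [0.0, -0.0, -3.6]
opening: 0.737
finger_force: 79.6
```

```bash
python3 - <<'E'
from h import *; from plant import *
s=get_state()
plan(s,(603.5,-263,24,-12,3))
E
```

```text
t 21.5 tcp [ 602.1 -261.9   34.9] yaw -12.1 q6 -20 open 0.737 ff 79.6
   x 0 y 1 z 4 spin 0
   x -1 y 0 z 3 spin 0
   x 0 y 1 z 4 spin 0
 ->  [ 603.8 -263.3   23.9] -12.1
```

>>> step_arm(
  commands=[
    {"gripper": 1, "x": 0, "y": 1, "z": 4, "spin": 0},
    {"gripper": 1, "x": -1, "y": 0, "z": 3, "spin": 0},
    {"gripper": 1, "x": 0, "y": 1, "z": 3, "spin": 0},
    {"gripper": 1, "x": 0, "y": 0, "z": 0, "spin": 0},
    {"gripper": 1, "x": 0, "y": 0, "z": 0, "spin": 0},
    {"gripper": 1, "x": 0, "y": 0, "z": 0, "spin": 0},
    {"gripper": 1, "x": 0, "y": 0, "z": 0, "spin": 0},
    {"gripper": -1, "x": 0, "y": 0, "z": 0, "spin": 0},
    {"gripper": -1, "x": 0, "y": 0, "z": 0, "spin": 0},
    {"gripper": -1, "x": 0, "y": 0, "z": 0, "spin": 0},
  ],
)

```text
time: 22.5
eef_pos: [0.6042, -0.2635, 0.0255]
tcp_rot: [0.778, 0.628, 0.0, 0.001]
contact_force: [-0.2, 0.1, 0.4]
opening: 1.0
finger_force: 0.0
```

>>> step_arm(
  commands=[
    {"gripper": -1, "x": 0, "y": 0, "z": 0, "spin": 0},
    {"gripper": -1, "x": 0, "y": 0, "z": -20, "spin": 0},
    {"gripper": -1, "x": 0, "y": 0, "z": -35, "spin": 0},
    {"gripper": -1, "x": 0, "y": 0, "z": -40, "spin": 0},
    {"gripper": -1, "x": 0, "y": 0, "z": -25, "spin": 0},
    {"gripper": -1, "x": 0, "y": 0, "z": 0, "spin": 0},
    {"gripper": -1, "x": 0, "y": 0, "z": 0, "spin": 0},
    {"gripper": -1, "x": 0, "y": 0, "z": 0, "spin": 0},
    {"gripper": -1, "x": 0, "y": 0, "z": 0, "spin": 0},
    {"gripper": -1, "x": 0, "y": 0, "z": 0, "spin": 0},
  ],
)

```text
time: 23.5
eef_pos: [0.6027, -0.2626, 0.1425]
tcp_rot: [0.778, 0.628, -0.0, -0.001]
contact_force: [-0.3, -0.0, 0.7]
opening: 1.0
finger_force: 0.0
```

```bash
python3 - <<'E'
from h import *; from plant import *
s=get_state()
plan(s,(594.5,-23.3,100,2,7))
c=read_camera("wrist");cv2.imwrite("pics/w7.png",c["color"][...,::-1])
E
```

```text
t 23.5 tcp [ 602.7 -262.6  142.5] yaw -12.1 q6 -20 open 1.0 ff 0.0
   x 33 y -8 z 6 spin -2
   x 34 y -7 z 6 spin -2
   x 33 y -6 z 6 spin -2
   x 34 y -5 z 6 spin -2
   x 34 y -4 z 6 spin -2
   x 34 y -2 z 6 spin -2
   x 35 y -2 z 6 spin -2
 ->  [594.1 -22.8 100.5] 1.9
```

View pics/w7.png

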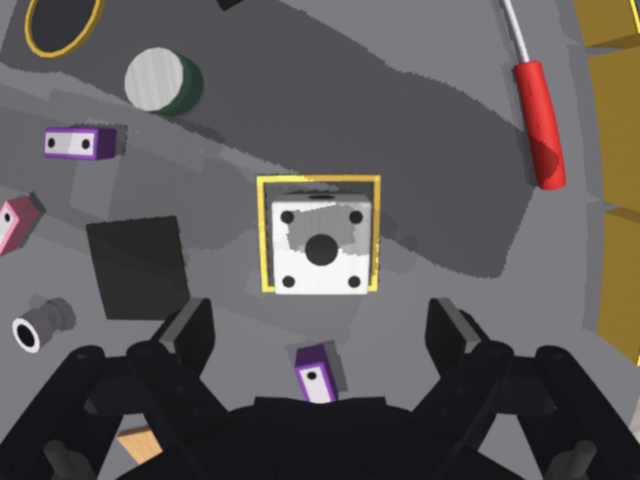

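The block is in the square tray at (320,245). Going to the hub.

>>> step_arm(
  commands=[
    {"gripper": -1, "x": 33, "y": -8, "z": 6, "spin": -2},
    {"gripper": -1, "x": 34, "y": -7, "z": 6, "spin": -2},
    {"gripper": -1, "x": 33, "y": -6, "z": 6, "spin": -2},
    {"gripper": -1, "x": 34, "y": -5, "z": 6, "spin": -2},
    {"gripper": -1, "x": 34, "y": -4, "z": 6, "spin": -2},
    {"gripper": -1, "x": 34, "y": -2, "z": 6, "spin": -2},
    {"gripper": -1, "x": 35, "y": -2, "z": 6, "spin": -2},
    {"gripper": -1, "x": 0, "y": 0, "z": 0, "spin": 0},
    {"gripper": -1, "x": 0, "y": 0, "z": 0, "spin": 0},
    {"gripper": -1, "x": 0, "y": 0, "z": 0, "spin": 0},
  ],
)

```text
time: 24.55
eef_pos: [0.5951, -0.024, 0.1025]
tcp_rot: [0.696, 0.718, 0.0, 0.0]
contact_force: [-0.5, -1.1, 0.5]
opening: 0.998
finger_force: 0.0
```

```bash
python3 - <<'E'
from h import *; from plant import *
s=get_state()
plan(s,(594.5,-23.3,22,2,4))
E
```

```text
t 24.55 tcp [595.1 -24.  102.5] yaw 1.8 q6 -14 open 0.998 ff 0.0
   x 0 y 0 z 20 spin 0
   x 0 y 0 z 20 spin 0
   x 1 y 0 z 20 spin 0
   x 0 y -1 z 20 spin 0
 ->  [594.1 -23.   22.5] 1.8
```

>>> step_arm(
  commands=[
    {"gripper": -1, "x": 0, "y": 0, "z": 20, "spin": 0},
    {"gripper": -1, "x": 0, "y": 0, "z": 20, "spin": 0},
    {"gripper": -1, "x": 1, "y": 0, "z": 20, "spin": 0},
    {"gripper": -1, "x": 0, "y": -1, "z": 20, "spin": 0},
    {"gripper": -1, "x": 0, "y": 0, "z": 0, "spin": 0},
    {"gripper": 1, "x": 0, "y": 0, "z": 0, "spin": 0},
    {"gripper": 1, "x": 0, "y": 0, "z": 0, "spin": 0},
    {"gripper": 1, "x": 0, "y": 0, "z": 0, "spin": 0},
    {"gripper": 1, "x": 0, "y": 0, "z": 0, "spin": 0},
    {"gripper": 1, "x": 0, "y": 0, "z": 0, "spin": 0},
  ],
  force=90,
)

```text
time: 25.55
eef_pos: [0.5953, -0.0231, 0.0244]
tcp_rot: [0.695, 0.719, 0.001, 0.002]
contact_force: [0.0, -1.8, 6.0]
opening: 0.72
finger_force: 99.4
```

```bash
python3 - <<'E'
from h import *; from plant import *
s=get_state()
plan(s,(594.5,-23,80,2,3),(428.8,-18.5,60,2,6))
E
```

```text
t 25.55 tcp [595.3 -23.1  24.4] yaw 1.9 q6 -14 open 0.72 ff 99.4
   x 0 y 0 z -19 spin 0
   x 0 y -1 z -18 spin 0
   x 0 y 0 z -19 spin 0
 ->  [594.3 -23.1  80.4] 1.9
   x 2 y -28 z 3 spin 0
   x 1 y -27 z 4 spin 0
   x 2 y -28 z 3 spin 0
   x 2 y -27 z 4 spin 0
   x 1 y -28 z 3 spin 0
   x 2 y -27 z 3 spin 0
 ->  [429.1 -18.6  60.4] 1.9
```

>>> step_arm(
  commands=[
    {"gripper": 1, "x": 0, "y": 0, "z": -19, "spin": 0},
    {"gripper": 1, "x": 0, "y": -1, "z": -18, "spin": 0},
    {"gripper": 1, "x": 0, "y": 0, "z": -19, "spin": 0},
    {"gripper": 1, "x": 2, "y": -28, "z": 3, "spin": 0},
    {"gripper": 1, "x": 1, "y": -27, "z": 4, "spin": 0},
    {"gripper": 1, "x": 2, "y": -28, "z": 3, "spin": 0},
    {"gripper": 1, "x": 2, "y": -27, "z": 4, "spin": 0},
    {"gripper": 1, "x": 1, "y": -28, "z": 3, "spin": 0},
    {"gripper": 1, "x": 2, "y": -27, "z": 3, "spin": 0},
    {"gripper": 1, "x": 0, "y": 0, "z": 0, "spin": 0},
  ],
)

```text
time: 26.55
eef_pos: [0.4212, -0.0159, 0.055]
tcp_rot: [0.695, 0.719, -0.002, -0.004]
contact_force: [-0.2, 0.4, -5.5]
opening: 0.718
finger_force: 99.7
```

>>> step_arm(
  commands=[
    {"gripper": 1, "x": 0, "y": 0, "z": 0, "spin": 0},
    {"gripper": 1, "x": 0, "y": 0, "z": 0, "spin": 0},
    {"gripper": 1, "x": 0, "y": 0, "z": 8, "spin": 0},
    {"gripper": 1, "x": 0, "y": 0, "z": 8, "spin": 0},
    {"gripper": 1, "x": 0, "y": 0, "z": 6, "spin": 0},
    {"gripper": 1, "x": 0, "y": 0, "z": 0, "spin": 0},
    {"gripper": 1, "x": 0, "y": 0, "z": 0, "spin": 0},
    {"gripper": 1, "x": 0, "y": 0, "z": 0, "spin": 0},
    {"gripper": 1, "x": 0, "y": 0, "z": 0, "spin": 0},
    {"gripper": 1, "x": 0, "y": 0, "z": 0, "spin": 0},
  ],
)

```text
time: 27.55
eef_pos: [0.4278, -0.0178, 0.0366]
tcp_rot: [0.695, 0.719, 0.0, 0.0]
contact_force: [0.7, 0.5, -4.8]
opening: 0.723
finger_force: 99.7
```

```bash
python3 - <<'E'
from h import *; from plant import *
s=get_state()
plan(s,(429.2,-18.5,25,2,3));print(R.from_quat(s["tcp_rot"]).apply([0,0,1]))
E
```

```text
t 27.55 tcp [427.8 -17.8  36.6] yaw 1.9 q6 -18 open 0.723 ff 99.7
   x 0 y 0 z 4 spin 0
   x 0 y 1 z 4 spin 0
   x -1 y 0 z 4 spin 0
 ->  [428.8 -18.8  24.6] 1.9
[ 6.32403636e-04 -2.08541301e-04 -9.99999778e-01]
```

>>> step_arm(
  commands=[
    {"gripper": 1, "x": 0, "y": 1, "z": 4, "spin": 0},
    {"gripper": 1, "x": -1, "y": 0, "z": 4, "spin": 0},
    {"gripper": 1, "x": 0, "y": 0, "z": 3, "spin": 0},
    {"gripper": 1, "x": 0, "y": 0, "z": 0, "spin": 0},
    {"gripper": 1, "x": 0, "y": 0, "z": 0, "spin": 0},
    {"gripper": 1, "x": 0, "y": 0, "z": 0, "spin": 0},
    {"gripper": 1, "x": 0, "y": 0, "z": 0, "spin": 0},
    {"gripper": -1, "x": 0, "y": 0, "z": 0, "spin": 0},
    {"gripper": -1, "x": 0, "y": 0, "z": 0, "spin": 0},
    {"gripper": -1, "x": 0, "y": 0, "z": 0, "spin": 0},
  ],
)

```text
time: 28.55
eef_pos: [0.4296, -0.019, 0.0262]
tcp_rot: [0.695, 0.719, 0.0, 0.001]
contact_force: [0.4, -0.6, 0.9]
opening: 0.997
finger_force: 0.0
```

>>> step_arm(
  commands=[
    {"gripper": -1, "x": 0, "y": 0, "z": 0, "spin": 0},
    {"gripper": -1, "x": 0, "y": 0, "z": -20, "spin": 0},
    {"gripper": -1, "x": 0, "y": 0, "z": -30, "spin": 0},
    {"gripper": -1, "x": 0, "y": 0, "z": -40, "spin": 0},
    {"gripper": -1, "x": 0, "y": 0, "z": -40, "spin": 0},
    {"gripper": -1, "x": -20, "y": 20, "z": -20, "spin": 0},
    {"gripper": -1, "x": -40, "y": 10, "z": 0, "spin": 0},
    {"gripper": -1, "x": -40, "y": 10, "z": 0, "spin": 0},
    {"gripper": -1, "x": -40, "y": 0, "z": 0, "spin": 0},
    {"gripper": -1, "x": 0, "y": 0, "z": 0, "spin": 0},
  ],
)

```text
time: 29.55
eef_pos: [0.4738, -0.1613, 0.176]
tcp_rot: [0.697, 0.717, -0.0, 0.001]
contact_force: [-0.2, -0.1, 0.7]
opening: 1.002
finger_force: 0.0
```

>>> step_arm(
  commands=[
    {"gripper": -1, "x": 0, "y": 0, "z": 0, "spin": 0},
    {"gripper": -1, "x": 0, "y": 0, "z": 0, "spin": 0},
    {"gripper": -1, "x": 0, "y": 0, "z": 0, "spin": 0},
    {"gripper": -1, "x": 0, "y": 0, "z": 0, "spin": 0},
    {"gripper": -1, "x": 0, "y": 0, "z": 0, "spin": 0},
    {"gripper": -1, "x": 0, "y": 0, "z": 0, "spin": 0},
    {"gripper": -1, "x": 0, "y": 0, "z": 0, "spin": 0},
    {"gripper": -1, "x": 0, "y": 0, "z": 0, "spin": 0},
    {"gripper": -1, "x": 0, "y": 0, "z": 0, "spin": 0},
    {"gripper": -1, "x": 0, "y": 0, "z": 0, "spin": 0},
  ],
)

```text
time: 30.55
eef_pos: [0.4731, -0.1573, 0.1753]
tcp_rot: [0.695, 0.719, -0.0, -0.0]
contact_force: [-0.3, -0.1, -0.0]
opening: 0.996
finger_force: 0.0
```

```bash
python3 - <<'E'
from h import *; from plant import *
c=read_camera("top");P=cloud(c)
for nm,x,y,h in(("block",.6028,-.2622,.036),("hub",.4286,-.0185,.036),("nut",.6007,.2502,.032),("clamp",.4595,.2437,.03),("gauge",.5307,.1276,.028),("tin",.5231,-.1292,.045)):
    m=(np.hypot(P[...,0]-x,P[...,1]-y)<.05)&(P[...,2]>.018)&(P[...,2]<.06)
    w=P[m];t=w[w[:,2]>np.percentile(w[:,2],60)-.006]
    ctr,_=cv2.minEnclosingCircle((t[:,:2]*1000).astype(np.float32));r=cv2.minAreaRect((t[:,:2]*1000).astype(np.float32))
    co=np.linalg.lstsq(np.c_[t[:,:2]-t[:,:2].mean(0),np.ones(len(t))],t[:,2],rcond=None)[0]
    print(nm,m.sum(),"off",np.round(np.array(r[0])-[x*1000,y*1000],1),"size",np.round(r[1],0),"bottom mm",round((np.median(t[:,2])-h)*1000,1),"tilt",np.round(np.hypot(*co[:2]),3))
cv2.imwrite("pics/end.png",cv2.resize(c["color"][170:320,160:420,::-1],None,fx=3,fy=3,interpolation=cv2.INTER_CUBIC))
E
```

```text
block 672 off [ 2.2 -2.8] size [64. 66.] bottom mm 2.9 tilt 0.006
hub 518 off [2.8 0.3] size [62. 62.] bottom mm 2.7 tilt 0.005
nut 316 off [ 1.5 -0.5] size [46. 50.] bottom mm 2.6 tilt 0.007
clamp 238 off [ 2.8 -1.3] size [25. 56.] bottom mm 1.9 tilt 0.017
gauge 303 off [0.3 0.9] size [49. 46.] bottom mm -0.4 tilt 0.016
tin 18 off [3.9 5.8] size [28. 38.] bottom mm -1.6 tilt 0.083
```

View pics/end.png

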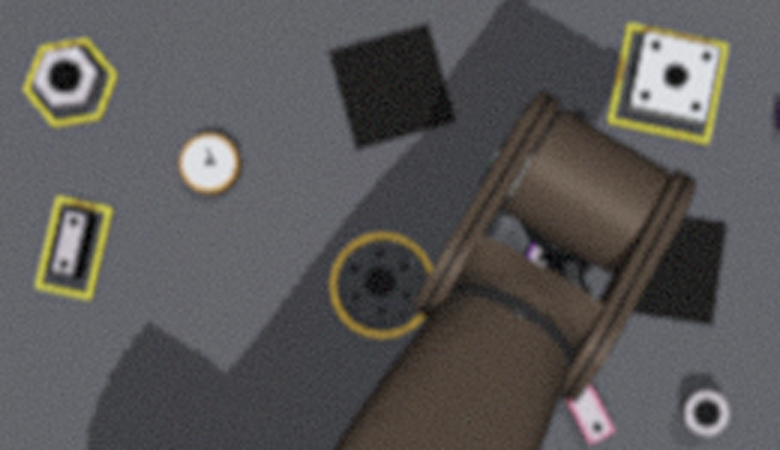

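All four fittings lie flat in their own trays, within about 4 mm of centre. The arm hides the tin in this view, but nothing came near it. Handing in.

```bash
python3 -c "
from plant import *
print(sign_off())"
```

```text
the job is handed in; nothing more can be done
None
```

I handed the job in at about 31 s: the last top picture shows all four fittings flat in their own trays, released and within about 4 mm of centre, with the gauge unmoved; the arm hid the tin there, but it never came near it.

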